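# Seat a lens barrel in its V-block and hold it down

## Task

Prepare the photometer lens for bonding: first set the loose V-block down fully home in the matching rectangular pocket of the plate that is fixed to the bench, and let go of it. Then lay the lens barrel in the V, lengthwise and centred over both saddles, and press it down from above steadily but gently, with about 15 N, so that it bears on both sides of the V. Finish while still holding it pressed down like this, and leave the bottles and the timer alone.

Things in the scene. Friction and masses are not known exactly. Their poses are not given: they have to be found in the camera images.
- nest_plate: Grey plate fixed to the bench, 150 x 104 x 12 mm (x, y, z), a 2 mm high screw head at each corner. In its middle an open rectangular pocket, 100 (x) by 54 mm (y), 8 mm deep, 3 mm chamfer round its mouth; pocket floor 4 mm above the bench. Origin: centre of the underside, on the bench; x along the pocket's length, z up.
- v_block: Loose aluminium V-block, 0.4 kg, upright on the bench: foot 96 x 50 x 30 mm (x, y, z), a V saddle at each end and a 40 mm gap between (x -20 to 20) where fingers can take the 50 mm wide foot, or reach past a barrel in the V. Total height 48 mm. Fits the pocket either way round, 2 mm spare per side; home, its origin is 4 mm above the bench. Origin: underside centre; x along the V, z up.
- flank_a: Sloping sides of both saddles on the V-block's +y side, fixed to it, with its origin and axes; carries one contact line of the barrel. The saddles span x 20 to 48 and -48 to -20 mm; their V is 90 degrees, 36 mm wide at the top (z 48 mm), its bottom at z 30 mm.
- flank_b: The same on the V-block's -y side; carries the other contact line. Barrel, V-block and plate are polished and slide easily on one another. Fixed to the V-block, with its origin and axes.
- lens_barrel: Loose lens barrel: plain steel cylinder, 30 mm in diameter, 110 mm long, 0.12 kg, a lens in each end, fine dark rings round its middle; both ends alike. Origin: on its axis at mid-length; x along the axis (y and z turn as it rolls). Starts lying on the bench, axis 15 mm high; rolls if pushed. Seated in the V, its axis is 51 mm above the V-block's underside, parallel to the V.
- reagent_bottle_01: Bystander: small white plastic bottle, 21 mm wide and 54 mm high, standing on the bench; origin at the centre of its underside.
- reagent_bottle_02: Bystander: a second such small white bottle, 20 mm wide and 54 mm high; origin at the centre of its underside.
- dropper_4: Bystander: small white dropper bottle with a pointed cap, 24 mm wide and 62 mm high, standing on the bench; origin at the centre of its underside.
- bench_timer: Bystander: flat bench timer, 60 x 70 x 16 mm, lying on the bench; origin at the centre of its underside.

How it is judged:
On the way, in this order (a step that is already met when the one before it is completed fails the run):
1. the V-block sits fully home in the plate's pocket and is let go of (z of v_block in the frame of nest_plate below 0.0065 m and horizontal distance between v_block and nest_plate below 0.004 m and angle between the x axis of v_block and the x axis of nest_plate, either way round below 0.07 rad and angle between v_block's own z axis and vertical below 0.05 rad and contact force between v_block and the fingers below 0.1 N and linear speed of v_block below 0.02 m/s), for 0.2 s.
2. the barrel lies in the V, on both sides of it, with the V-block still home (z of v_block in the frame of nest_plate below 0.0065 m and horizontal distance between v_block and nest_plate below 0.004 m and angle between the x axis of v_block and the x axis of nest_plate, either way round below 0.07 rad and angle between v_block's own z axis and vertical below 0.05 rad and x of lens_barrel in the frame of v_block between -0.012 and 0.012 m and y of lens_barrel in the frame of v_block between -0.003 and 0.003 m and z of lens_barrel in the frame of v_block between 0.048 and 0.0545 m and angle between the x axis of lens_barrel and the x axis of v_block, either way round below 0.06 rad and contact force between lens_barrel and flank_a above 0.1 N and contact force between lens_barrel and flank_b above 0.1 N), for 0.2 s.
At the end, for the whole second after the job is handed in: V-block home in the pocket (2.5 mm of the floor, 4 mm sideways, 0.07 rad); barrel in the V (12 mm of the middle lengthwise, 3 mm sideways and in height, 0.06 rad), fingers still on it, each side of the V carrying more than 2 N; all at rest (z of v_block in the frame of nest_plate below 0.0065 m and horizontal distance between v_block and nest_plate below 0.004 m and angle between the x axis of v_block and the x axis of nest_plate, either way round below 0.07 rad and angle between v_block's own z axis and vertical below 0.05 rad and x of lens_barrel in the frame of v_block between -0.012 and 0.012 m and y of lens_barrel in the frame of v_block between -0.003 and 0.003 m and z of lens_barrel in the frame of v_block between 0.048 and 0.0545 m and angle between the x axis of lens_barrel and the x axis of v_block, either way round below 0.06 rad and contact force between lens_barrel and flank_a above 2 N and contact force between lens_barrel and flank_b above 2 N and contact force between lens_barrel and the fingers above 1 N and linear speed of lens_barrel below 0.02 m/s); the arm keeps its last pose, push and grip.
It fails at once if the barrel is pressed into the V-block with more than 45 N (contact force between lens_barrel and v_block above 45 N).
It fails at once if a bystander (reagent bottle 01) is moved by more than 20 mm (distance of reagent_bottle_01 from where it was at the start of the episode above 0.02 m).
It fails at once if a bystander (reagent bottle 02) is moved by more than 20 mm (distance of reagent_bottle_02 from where it was at the start of the episode above 0.02 m).
It fails at once if a bystander (dropper 4) is moved by more than 20 mm (distance of dropper_4 from where it was at the start of the episode above 0.02 m).
It fails at once if a bystander (bench timer) is moved by more than 20 mm (distance of bench_timer from where it was at the start of the episode above 0.02 m).
It also fails if it takes over 72 s, if anything falls off the work surface, if the arm or the gripper's body presses on something with over 40 N, if the wrist force passes 120 N, or if a joint passes its speed limit or range.

## Robot

A 7-joint arm with a two-finger parallel gripper is mounted at the origin on a cart in front of the work surface, level with it; the furniture and walls round the work are solid. World frame = base frame: x ahead of the robot, y to its left, z up, the work surface at z = 0. Lengths are in m, angles in rad, forces in N, time in s.
With the tool pointing down it reaches from about 0.35 to 0.9 m from the base axis. Payload 8.1 kg.
Tool frame: the origin (TCP) lies at the centre of the arm's flange, where the gripper is bolted on; the fingertips stand 178 mm ahead of it and the grasp point (between the pads) lies 159 mm ahead of it; z points along the fingers, y is the line along which they close (so a half turn about z gives the same grasp; the last joint's range is limited). The gripper opens to 92 mm and grips with 3 to 60 N. Pads are 19 mm wide; open, the fingers measure 130 mm over their backs; the gripper's body (75 mm by 190 mm) begins 47 mm behind the grasp point.
Start: joints at [-1.301, 0.434, 0.025, 1.573, -0.012, 1.134, -0.075], TCP at [0.228, 0.582, 0.405] pointing down, gripper open.
Joint ranges: [-2.62, 2.62], [-0.44, 2.09], [-1.27, 1.32], [0.08, 2.57], [-1.32, 4.46], [0.12, 2], [-2.74, 2.74]. Speed limits (rad/s): [2.22, 2.22, 3.01, 3.01, 3.14, 3.14, 3.14].

## Interface

Orientations are given as a rotation vector (axis times angle).
In Python, from cell import arm gives the robot as it stands. The module is installed in compiled form; this text tells all that it offers.
- The arm moves only by the shell command python3 -m inch 'ROWS' [FORCE]. ROWS is text: rows parted by semicolons, each of 5 numbers parted by spaces: the shift along the tool's x, y, z in m, then the turn about the tool's z in rad, then the finger opening in m, from 0 to 0.0918. In form: x y z roll fingers; .... A call has 1 to 5 rows; each row is the pose to reach, as a shift and turn from the pose commanded when the call began, along the tool's axes at that moment; what a row does not reach only later rows make up. A row lasts 1/10 s, in which the tool goes at most 50 mm and 8.59 degrees, less where a joint would pass 70% of its speed; a pose out of reach is approached as far as the arm can. A call with a gripper value outside its range is refused whole. The fingers move at their own pace and stop on an object; FORCE is the grip in N (left out, the last holds). Time passes only in rows, so rows that repeat a pose let the fingers close. It gives the time, the measured TCP pose, the force, the opening and the grip force at its end, in the units of the state.
- arm.observe(): the state, without advancing time (a new reading comes with each control period).
- arm.get_image(name): name is "side" or "top" or "wrist"; returns the picture (400x640x3 uint8, red, green, blue); there is no depth.
- arm.get_calibration(name): a dict with "intrinsics" (3x3 intrinsics, pixels), "pose" (4x4, takes a point from camera to world coordinates). Camera axes: x right, y up, looking along -z (the intrinsics and any distortion apply to the point x, -y, -z); pixel columns grow to the right and rows downward; lengths in m; the calibration is good to about 2 mm. A picture is of the moment at which its call begins: read the wrist's pose just before it. get_calibration takes no time and is no camera call; for the wrist camera it gives the pose at the moment of the call.
- arm.sign_off(): hands the job in; it is judged then, once.
Trained networks look in the newest picture that a camera, given by its name, has taken for a name from the list of things; names that differ only in an ending like _2 or _b are one class to them, and where a whole thing is asked for, a point or a joint stands for the part that bears it (a point fixed in the world has none). Each returns a list of dicts, best first, with "conf" (0 to 1); they miss things now and then, are a little off and sometimes report something else, mostly with a low value. They report only what shows in the picture. A call takes as long as a camera call.
- arm.look_for(camera, query): "point" ([row, column] in pixels, amid what is visible of it).
- arm.silhouettes(camera, query): "region" (400x640 bool, what is visible of it) and "point" ([row, column] in pixels, amid what is visible of it).
- arm.place_of(camera, query): "point" ([row, column] in pixels: a listed point, or the origin of a listed thing).
The state is a dict: "clock": time; "joints": joint angles; "dq": joint speeds; "joint_efforts": joint torques, N m; "position": TCP position; "ee_rot": TCP orientation; "force": force on the tool from outside, world axes, zero at the start; "ft_torque": the same for the moment, N m; "width": opening from 0.0 (shut) to 1.0 (fully open); "gripper_force": force on a finger pad.
Only numpy, scipy, OpenCV 4.12 (cv2) and the standard library are available. Lean on these libraries where they do the work, as an engineer would, in place of code of your own. Each camera call takes 0.05 s, during which the arm holds its last target. There are 200 camera calls.

## Working session

There is one attempt and no reset: what is moved stays moved. The work goes in short steps, Python scripts to look and compute and a shell command to move; the robot and the scene stay as the last step left them, time stands still between calls to the robot, and variables do not carry over. Pictures are saved under pics/ and viewed, at most 10 in all, crops included, and the job is handed in when it is done.

```bash
mkdir -p pics; python3 - <<'E'
from cell import arm
import cv2,numpy as np
s=arm.observe();print(s)
for n in("top","side"):
    im=arm.get_image(n);cv2.imwrite(f"pics/{n}0.png",im[:,:,::-1])
    c=arm.get_calibration(n);print(n,c["intrinsics"],c["pose"])
    for q in("nest_plate","v_block","lens_barrel","reagent_bottle_01","dropper_4","bench_timer"):
        print(q,[(d["point"],round(d["conf"],2)) for d in arm.place_of(n,q)][:3])
E
```

```text
{'clock': 0.0, 'joints': array([-1.30057719,  0.43520249,  0.02498874,  1.57405986, -0.01159945,
        1.13398301, -0.07511128]), 'dq': array([ 0.00080009, -0.00033979,  0.00047921, -0.00017366, -0.00018108,
        0.00077969, -0.00143872]), 'joint_efforts': array([-7.11962894e-04, -6.67855024e+01,  9.84521583e-01, -3.14455104e+01,
       -6.08005025e-02,  4.30322159e-02,  1.51814506e-04]), 'position': array([0.22760822, 0.58184774, 0.40397208]), 'ee_rot': array([-5.82358065e-01, -3.08700523e+00,  2.35842371e-03]), 'force': array([0.57797005, 0.12299015, 0.12385829]), 'ft_torque': array([ 0.07689351, -0.03119407, -0.04406364]), 'gripper_force': 0.0, 'width': 1.0016901262174716}
top [[503.94731498   0.         322.09041053]
 [  0.         503.94731498 195.18829457]
 [  0.           0.           1.        ]] [[ 2.20132948e-03  9.95571703e-01 -9.39794573e-02  4.02810313e-01]
 [-9.99976500e-01  1.58136116e-03 -6.67081235e-03 -1.14952197e-02]
 [-6.49265654e-03  9.39919334e-02  9.95551788e-01  1.72140533e+00]
 [ 0.00000000e+00  0.00000000e+00  0.00000000e+00  1.00000000e+00]]
nest_plate [([213.2, 213.3], 0.91)]
v_block [([224.7, 405.3], 0.92)]
lens_barrel [([220.7, 451.1], 0.7), ([224.1, 402.2], 0.27)]
reagent_bottle_01 [([169.5, 225.1], 0.54)]
dropper_4 [([175.5, 448.3], 0.51)]
bench_timer [([175.8, 402.9], 0.75)]
side [[430.0040405    0.         324.04176157]
 [  0.         430.0040405  203.51840752]
 [  0.           0.           1.        ]] [[-0.0511589   0.86348628 -0.50177107 -0.13483818]
 [-0.99868682 -0.04560169  0.02334787  0.01107198]
 [-0.00272105  0.50230661  0.8646853   1.27838423]
 [ 0.          0.          0.          1.        ]]
nest_plate [([233.3, 211.6], 0.76), ([233.6, 402.0], 0.23)]
v_block [([235.0, 403.2], 0.77)]
lens_barrel [([230.6, 452.1], 0.61)]
reagent_bottle_01 [([198.0, 216.2], 0.64), ([235.3, 401.2], 0.41)]
dropper_4 [([192.0, 439.4], 0.47)]
bench_timer [([193.9, 398.6], 0.6)]
```

```bash
cat > h.py <<'E'
from cell import arm
import cv2,numpy as np
from scipy.spatial.transform import Rotation as R
def ray(n,p,z,c=None):
    c=c or arm.get_calibration(n);K,T=c["intrinsics"],c["pose"]
    d=np.linalg.inv(K)@[p[1],p[0],1];d=T[:3,:3]@(d*[1,-1,-1]);o=T[:3,3]
    return o+d*(z-o[2])/d[2]
def axis(n,reg,z):
    pts=np.argwhere(reg); c=arm.get_calibration(n)
    W=np.array([ray(n,p,z,c)[:2] for p in pts[::max(1,len(pts)//1500)]],np.float32)
    (cx,cy),(w,h),a=cv2.minAreaRect(W)
    if w<h:w,h,a=h,w,a+90
    return (round(cx,4),round(cy,4)),(round(w,4),round(h,4)),round((a+90)%180-90,1)
E
python3 - <<'E'
from h import *
im=arm.get_image("top");cv2.imwrite("pics/topc.png",cv2.resize(im[130:270,170:500,::-1],None,fx=2.4,fy=2.4,interpolation=cv2.INTER_CUBIC))
for q,z in(("nest_plate",.012),("v_block",.048),("lens_barrel",.015),("bench_timer",.016),("reagent_bottle_01",.03),("dropper_4",.03)):
    for d in arm.silhouettes("top",q)[:3]: print(q,round(d["conf"],2),d["point"],axis("top",d["region"],z))
E
```

```text
nest_plate 0.79 [211.5, 214.9] ((0.5021, 0.3651), (0.1528, 0.1094), 21.0)
v_block 0.65 [224.2, 450.8] ((0.478, -0.4336), (0.1081, 0.0301), 34.1)
v_block 0.59 [224.8, 405.8] ((0.4592, -0.2768), (0.0969, 0.0567), -22.0)
lens_barrel 0.84 [220.4, 450.1] ((0.4797, -0.4415), (0.1109, 0.03), 36.0)
bench_timer 0.79 [173.2, 402.2] ((0.6325, -0.2836), (0.0679, 0.0586), -24.3)
```

View pics/topc.png

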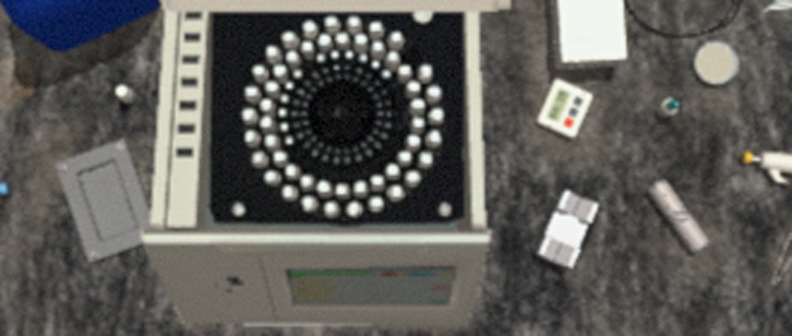

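The view shows the plate at the left (crop 105,200), a large sampler in the middle, and the V-block (568,228) and barrel (678,215) at the right. The timer is at (565,108), the dropper at (670,105) and a bottle at (123,93). Next I need the sampler's height.

View pics/side0.png

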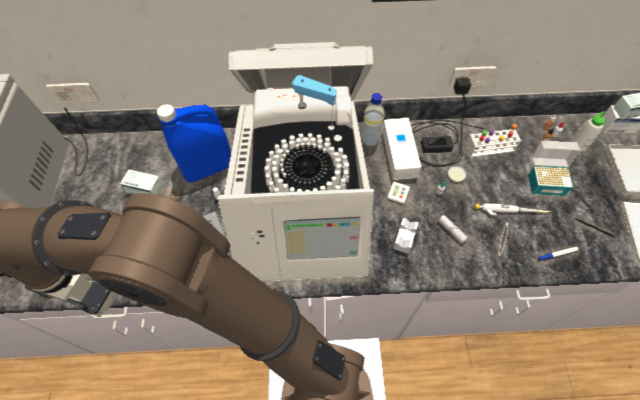

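```bash
python3 - <<'E'
from h import *
# machine front-top corner left/right: top px vs side px triangulation helper
def tri(pt,ps):
    A=[];b=[]
    L=[]
    for n,p in(("top",pt),("side",ps)):
        o=arm.get_calibration(n)["pose"][:3,3];d=ray(n,p,0)-o;d/=np.linalg.norm(d);P=np.eye(3)-np.outer(d,d);A.append(P);b.append(P@o)
    return np.linalg.lstsq(np.vstack(A),np.hstack(b),rcond=None)[0].round(3)
print("bottle",tri((169.5,225.1),(198,216.2)),"dropper",tri((175.5,448.3),(192,439.4)))
for r in (228,205):print(ray("top",(r,232),.2).round(3),ray("top",(r,374),.2).round(3))
s=arm.observe();Rm=R.from_rotvec(s["ee_rot"]).as_matrix();print(Rm.round(3))
E
```

```text
bottle [ 0.654  0.344 -0.009] dropper [ 0.635 -0.432 -0.005]
[0.447 0.27  0.2  ] [ 0.447 -0.158  0.2  ]
[0.516 0.272 0.2  ] [ 0.517 -0.158  0.2  ]
[[-0.931  0.364  0.   ]
 [ 0.364  0.931  0.   ]
 [-0.     0.    -1.   ]]
```

The side view confirms a tall sampler between plate and block, with front top corners at about (197,220) and (193,371). I'll triangulate its height.

```bash
python3 - <<'E'
from h import *
def tri(pt,ps):
    A=[];b=[]
    for n,p in(("top",pt),("side",ps)):
        o=arm.get_calibration(n)["pose"][:3,3];d=ray(n,p,0)-o;d/=np.linalg.norm(d);P=np.eye(3)-np.outer(d,d);A.append(P);b.append(P@o)
    return np.linalg.lstsq(np.vstack(A),np.hstack(b),rcond=None)[0].round(3)
print(tri((228,231),(197,220)),tri((228,374),(193,371)), "lid top",tri((132,383),(50,371)))
print("bottom front",ray("top",(265,235),0),ray("side",(282,235),0),ray("side",(275,369),0))
s=arm.observe();print(s["position"])
for q,t in(("vb",(.459,-.277)),("pl",(.502,.365)),("lb",(.48,-.4415))):
    Rm=R.from_rotvec(s["ee_rot"]).as_matrix();print(q,Rm.T@(np.r_[t,.3]-s["position"]))
E
```

```text
[0.442 0.248 0.341] [ 0.444 -0.142  0.324] lid top [ 0.651 -0.137  0.609]
bottom front [0.32708647 0.294809   0.        ] [0.33966302 0.26757156 0.        ] [ 0.3407879  -0.15091524  0.        ]
[0.22765577 0.58206971 0.40474582]
vb [-0.52838329 -0.71577409  0.10474323]
pl [-0.33456315 -0.10222153  0.10475668]
lb [-0.60786392 -0.86132161  0.10474149]
```

```bash
python3 -m inch '0 0 -0.05 0 0.0918;0 0 -0.1 0 0.0918;0 0 -0.15 0 0.0918;0 0 -0.2 0 0.0918;0 0 -0.235 0 0.0918' && python3 -m inch '-0.025 -0.03 0 0 0.0918;-0.05 -0.06 0 0 0.0918;-0.08 -0.095 0 0 0.0918;-0.11 -0.13 0 0 0.0918;-0.13 -0.157 0 0 0.0918'
```

```text
clock: 1.55
position: [0.2275, 0.5814, 0.6438]
ee_rot: [0.582, 3.087, 0.006]
force: [0.5, 1.2, 0.8]
width: 1.002
gripper_force: 0.0
clock: 2.05
position: [0.2927, 0.3855, 0.6401]
ee_rot: [0.586, 3.086, 0.001]
force: [1.4, -0.5, -0.2]
width: 0.996
gripper_force: 0.0
```

```bash
python3 -m inch '-0.026 -0.03 0 0 0.0918;-0.055 -0.065 0 0 0.0918;-0.08 -0.095 0 0 0.0918;-0.11 -0.13 0 0 0.0918;-0.13 -0.156 0 0 0.0918' && python3 -m inch '-0.026 -0.03 0 0 0.0918;-0.055 -0.065 0 0 0.0918;-0.08 -0.095 0 0 0.0918;-0.11 -0.13 0 0 0.0918;-0.13 -0.156 0 0 0.0918' && python3 -m inch '-0.02 -0.035 0 0 0.0918;-0.035 -0.065 0 0 0.0918;-0.055 -0.095 0 0 0.0918;-0.07 -0.12 0 0 0.0918;-0.09 -0.15 0 0 0.0918'
```

```text
clock: 2.55
position: [0.3564, 0.1927, 0.6401]
ee_rot: [0.586, 3.086, 0.001]
force: [0.5, -0.7, 1.0]
width: 1.001
gripper_force: 0.0
clock: 3.05
position: [0.4201, 0.0001, 0.6401]
ee_rot: [0.586, 3.086, 0.001]
force: [0.1, 1.1, -0.0]
width: 1.002
gripper_force: 0.0
clock: 3.55
position: [0.4489, -0.1702, 0.64]
ee_rot: [0.58, 3.087, 0.002]
force: [0.4, 0.2, -0.2]
width: 0.999
gripper_force: 0.0
```

```bash
python3 -m inch '-0.025 -0.05 0 0 0.0918;-0.048 -0.096 0 0 0.0918;-0.048 -0.096 0.05 0 0.0918;-0.048 -0.096 0.1 0 0.0918;-0.048 -0.096 0.15 0 0.0918' && python3 -m inch '0 0 0.05 0 0.0918;0 0 0.1 0 0.0918;0 0 0.14 0 0.0918;0 0 0.14 0 0.0918' && python3 - <<'E'
from h import *
im=arm.get_image("wrist");cv2.imwrite("pics/w1.png",im[:,:,::-1])
for q,z in(("v_block",.048),("lens_barrel",.03)):
  print(q,[(d["point"],round(d["conf"],2),ray("wrist",d["point"],0).round(4)) for d in arm.place_of("wrist",q)][:2])
  for d in arm.silhouettes("wrist",q)[:2]:print(round(d["conf"],2),axis("wrist",d["region"],z))
print(arm.observe()["position"])
E
```

```text
clock: 4.05
position: [0.4584, -0.2769, 0.4887]
ee_rot: [0.585, 3.086, -0.001]
force: [1.5, 0.2, -0.6]
width: 0.997
gripper_force: 0.0
clock: 4.45
position: [0.4576, -0.2746, 0.3461]
ee_rot: [-0.581, -3.079, -0.003]
force: [-0.6, 0.1, 0.8]
width: 1.003
gripper_force: 0.0
v_block [([193.4, 310.0], 0.77, array([ 0.4654, -0.2898,  0.    ])), ([191.6, 317.2], 0.45, array([ 0.4665, -0.2809,  0.    ]))]
0.57 ((0.465, -0.2843), (0.1022, 0.0508), -23.7)
lens_barrel [([257.6, 196.8], 0.84, array([ 0.4938, -0.4592,  0.    ]))]
0.67 ((0.4827, -0.439), (0.1108, 0.0292), 30.8)
0.66 ((0.4771, -0.2738), (0.1061, 0.0271), -22.5)
[ 0.4596118  -0.27687263  0.35261907]
```

View pics/w1.png

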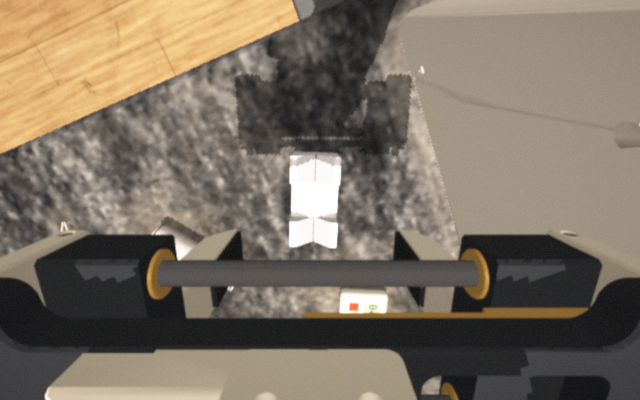

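The block lies straight below (rows 153–248, cols 289–341), aligned with the tool. The barrel is at left (180,240) and the timer is past the fingers. I'll take one refined look now the arm has settled.

```bash
python3 - <<'E'
from h import *
s=arm.observe();im=arm.get_image("wrist");c=arm.get_calibration("wrist")
cv2.imwrite("pics/w2.png",cv2.resize(im[130:270,230:410,::-1],None,fx=4,fy=4,interpolation=cv2.INTER_CUBIC))
Rm=R.from_rotvec(s["ee_rot"]).as_matrix();p=s["position"]
print(p,Rm.round(4).tolist());print("cam in tool",Rm.T@(c["pose"][:3,3]-p),(Rm.T@c["pose"][:3,:3]).round(3).tolist(),c["intrinsics"])
for d in arm.place_of("wrist","v_block")[:2]:print(d["conf"],d["point"],Rm.T@(ray("wrist",d["point"],0)-p))
for d in arm.silhouettes("wrist","v_block")[:1]:
  r=d["region"];print(axis("wrist",r,.048),cv2.minAreaRect(np.argwhere(r)[:,::-1].astype(np.float32)))
np.save("c.npy",c,allow_pickle=True)
E
```

```text
[ 0.4596118  -0.27687263  0.35261907] [[-0.9313, 0.3643, 0.0036], [0.3643, 0.9313, -0.0014], [-0.0039, 0.0, -1.0]]
cam in tool [ 0.07213925 -0.00011505  0.01922126] [[-0.0, 0.964, 0.268], [1.0, -0.0, 0.001], [0.001, 0.268, -0.964]] [[283.46748349   0.         317.64545311]
 [  0.         283.46748349 200.83093365]
 [  0.           0.           1.        ]]
0.72 [186.8, 311.6] [-0.0025016  -0.00756513  0.35263129]
((0.4582, -0.2794), (0.1005, 0.0497), -22.8) ((315.5, 191.0), (94.0, 49.0), 90.0)
```

View pics/w2.png

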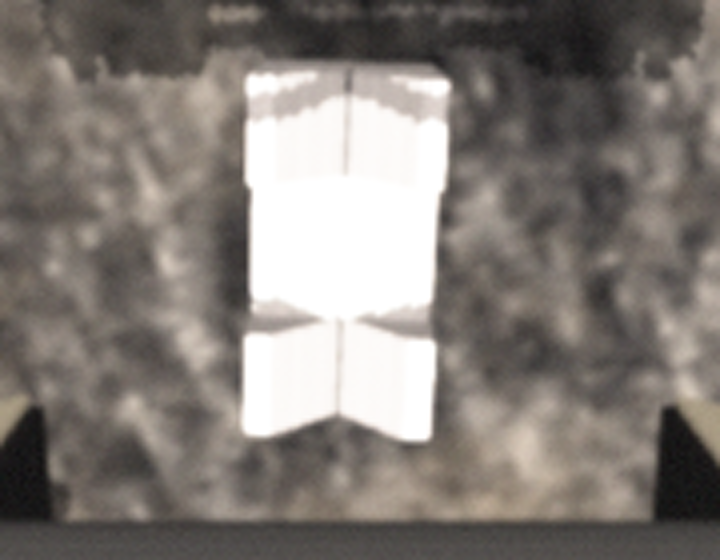

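Crop: V-block valley runs from (348,72) to (337,415), with top corners (245,437), (432,438), (247,73) and (450,75). I'll convert these to the tool frame.

```bash
python3 - <<'E'
from h import *
c=np.load("c.npy",allow_pickle=True).item();s=arm.observe();Rm=R.from_rotvec(s["ee_rot"]).as_matrix();p=s["position"]
for q,z in(((72,348),.03),((415,337),.03),((437,245),.048),((438,432),.048),((73,247),.048),((75,450),.048)):
  w=ray("wrist",(130+q[0]/4,230+q[1]/4),z,c);print(q,(Rm.T@(w-p)).round(4),w.round(4))
E
```

```text
(72, 348) [ 0.045  -0.0015  0.3216] [ 0.4177 -0.2616  0.03  ]
(415, 337) [-0.0522 -0.0048  0.3219] [ 0.5071 -0.3001  0.03  ]
(437, 245) [-0.0513 -0.0295  0.3039] [ 0.4971 -0.3228  0.048 ]
(438, 432) [-0.0516  0.0213  0.3039] [ 0.5159 -0.2756  0.048 ]
(73, 247) [ 0.0463 -0.0265  0.3036] [ 0.4073 -0.2844  0.048 ]
(75, 450) [0.0458 0.0239 0.3037] [ 0.4261 -0.2377  0.048 ]
```

```bash
python3 -m inch '-0.003 -0.003 0.04 0.03 0.0918;-0.003 -0.003 0.08 0.03 0.0918;-0.003 -0.003 0.12 0.03 0.0918;-0.003 -0.003 0.14 0.03 0.0918;-0.003 -0.003 0.14 0.03 0.0918' && python3 -m inch '0 0 0.01 0 0.0918;0 0 0.02 0 0.0918;0 0 0.02 0 0.0918;0 0 0.02 0 0.0918'
```

```text
clock: 5.35
position: [0.4601, -0.2795, 0.2085]
ee_rot: [-0.628, -3.075, -0.002]
force: [-1.1, 0.7, 0.7]
width: 0.997
gripper_force: 0.0
clock: 5.75
position: [0.4608, -0.2801, 0.1907]
ee_rot: [0.628, 3.077, -0.0]
force: [0.6, 0.3, 0.7]
width: 0.996
gripper_force: 0.0
```

```bash
python3 -m inch '0 0 0 0 0.045;0 0 0 0 0.045;0 0 0 0 0.045;0 0 0 0 0.045;0 0 0 0 0.045' 50 && python3 -m inch '0 0 0 0 0.045;0 0 0 0 0.045;0 0 -0.01 0 0.045;0 0 -0.03 0 0.045;0 0 -0.05 0 0.045'
```

```text
clock: 6.25
position: [0.4606, -0.28, 0.1903]
ee_rot: [0.629, 3.078, 0.0]
force: [0.3, 0.3, -0.7]
width: 0.611
gripper_force: 0.0
clock: 6.75
position: [0.4602, -0.2798, 0.2408]
ee_rot: [-0.629, -3.076, -0.0]
force: [-0.1, -0.0, -3.6]
width: 0.542
gripper_force: 50.0
```

```bash
python3 -m inch '0 0 -0.04 0 0.045;0 0 -0.08 0 0.045;0 0 -0.12 0 0.045;0 0 -0.16 0 0.045;0 0 -0.2 0 0.045' && python3 -m inch '0 0 -0.04 0 0.045;0 0 -0.08 0 0.045;0 0 -0.12 0 0.045;0 0 -0.15 0 0.045;0 0 -0.16 0 0.045' && python3 -m inch '0.015 0.025 0 0 0.045;0.035 0.06 0 0 0.045;0.055 0.09 0 0 0.045;0.075 0.12 0 0 0.045;0.095 0.155 0 0 0.045'  && python3 -m inch '0.02 0.035 0 0 0.045;0.035 0.06 0 0 0.045;0.052 0.087 0 0 0.045;0.06 0.125 0 0 0.045;0.067 0.165 0 0 0.045'
```

```text
clock: 7.25
position: [0.4597, -0.2799, 0.442]
ee_rot: [-0.63, -3.077, -0.001]
force: [1.3, 0.4, -4.9]
width: 0.541
gripper_force: 50.0
clock: 7.75
position: [0.4598, -0.2807, 0.6031]
ee_rot: [0.629, 3.074, -0.001]
force: [0.6, -0.3, -4.9]
width: 0.54
gripper_force: 50.0
clock: 8.25
position: [0.4327, -0.0995, 0.599]
ee_rot: [-0.63, -3.076, 0.001]
force: [0.7, 0.7, -5.0]
width: 0.538
gripper_force: 50.0
clock: 8.75
position: [0.4362, 0.0784, 0.5992]
ee_rot: [-0.63, -3.076, 0.0]
force: [1.4, 0.1, -4.1]
width: 0.541
gripper_force: 50.0
```

```bash
python3 -m inch '0.01 0.035 0 0 0.045;0.02 0.075 0 0 0.045;0.03 0.115 0 0 0.045;0.04 0.155 0 0 0.045;0.04 0.195 0 0 0.045' && python3 -m inch '-0.01 0.03 0 -0.15 0.045;-0.02 0.06 0 -0.3 0.045;-0.03 0.09 0 -0.45 0.045;-0.04 0.12 0 -0.6 0.045;-0.05 0.155 0 -0.74 0.045'  && python3 -m inch '0 0 0.04 -0.03 0.045;0 0 0.08 -0.03 0.045;0 0 0.1 -0.03 0.045;0 0 0.1 -0.03 0.045;0 0 0.1 -0.03 0.045' && python3 - <<'E'
from h import *
s=arm.observe();im=arm.get_image("wrist");c=arm.get_calibration("wrist");np.save("c.npy",c,allow_pickle=True)
cv2.imwrite("pics/w3.png",im[:,:,::-1]);print(s["position"],s["ee_rot"],s["dq"].round(4))
Rm=R.from_rotvec(s["ee_rot"]).as_matrix();print(Rm.round(4).tolist())
for d in arm.place_of("wrist","nest_plate")[:2]:print(d["conf"],d["point"],ray("wrist",d["point"],0))
for d in arm.silhouettes("wrist","nest_plate")[:2]:
  r=d["region"];print(d["conf"],axis("wrist",r,.012),cv2.minAreaRect(np.argwhere(r)[:,::-1].astype(np.float32)))
E
```

```text
clock: 9.25
position: [0.4759, 0.2749, 0.5987]
ee_rot: [-0.626, -3.076, 0.002]
force: [0.1, 0.1, -4.7]
width: 0.541
gripper_force: 50.0
clock: 9.75
position: [0.5844, 0.3961, 0.5985]
ee_rot: [0.534, -3.093, 0.002]
force: [0.3, 0.2, -3.9]
width: 0.539
gripper_force: 50.0
clock: 10.25
position: [0.5834, 0.3958, 0.4998]
ee_rot: [0.573, -3.088, 0.002]
force: [0.3, -0.2, -4.2]
width: 0.545
gripper_force: 50.0
[0.58343242 0.39577425 0.49984164] [ 5.72539426e-01 -3.08755898e+00  1.53626543e-03] [ 0.0001 -0.0264  0.0085 -0.0452  0.0007  0.0044  0.0001]
[[-0.9335, -0.3585, -0.0012], [-0.3585, 0.9335, -0.0012], [0.0016, -0.0007, -1.0]]
0.58 [114.8, 319.8] [ 5.05237653e-01  3.68946246e-01 -5.55111512e-17]
0.58 ((0.5037, 0.368), (0.1498, 0.1069), 19.8) ((319.8127136230469, 111.2385482788086), (67.22399139404297, 99.00291442871094), 0.9548413157463074)
```

View pics/w3.png

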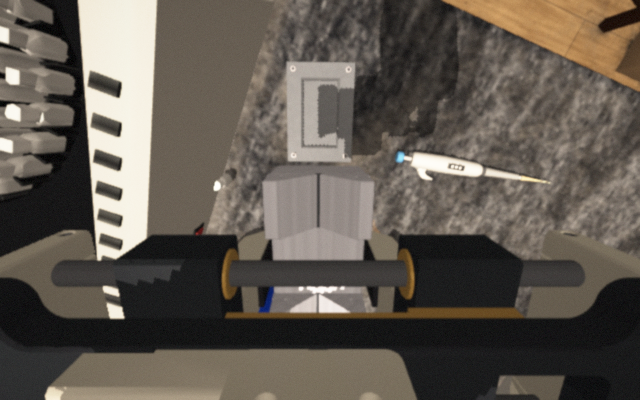

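The plate sits at rows 62–162, cols 288–355, clear of the held block, with no bottle close to the descent. I'll take one closer look for the exact pocket position.

```bash
python3 -m inch '0 0 0.04 0 0.045;0 0 0.08 0 0.045;0 0 0.12 0 0.045;0 0 0.12 0 0.045;0 0 0.12 0 0.045' && python3 -m inch '0 0 0 0 0.045;0 0 0 0 0.045' && python3 - <<'E'
from h import *
s=arm.observe();im=arm.get_image("wrist");c=arm.get_calibration("wrist");np.save("c.npy",c,allow_pickle=True)
cv2.imwrite("pics/w4.png",cv2.resize(im[30:180,220:420,::-1],None,fx=4,fy=4,interpolation=cv2.INTER_CUBIC));print(s["position"],s["ee_rot"])
E
```

```text
clock: 10.9
position: [0.5838, 0.3961, 0.3818]
ee_rot: [-0.573, 3.088, 0.001]
force: [0.4, 0.3, -2.4]
width: 0.541
gripper_force: 50.0
clock: 11.1
position: [0.5842, 0.3962, 0.3833]
ee_rot: [-0.573, 3.085, 0.003]
force: [0.1, 0.5, -3.8]
width: 0.542
gripper_force: 50.0
[0.58422038 0.3961658  0.38333962] [-0.57263778  3.08469763  0.00322591]
```

View pics/w4.png

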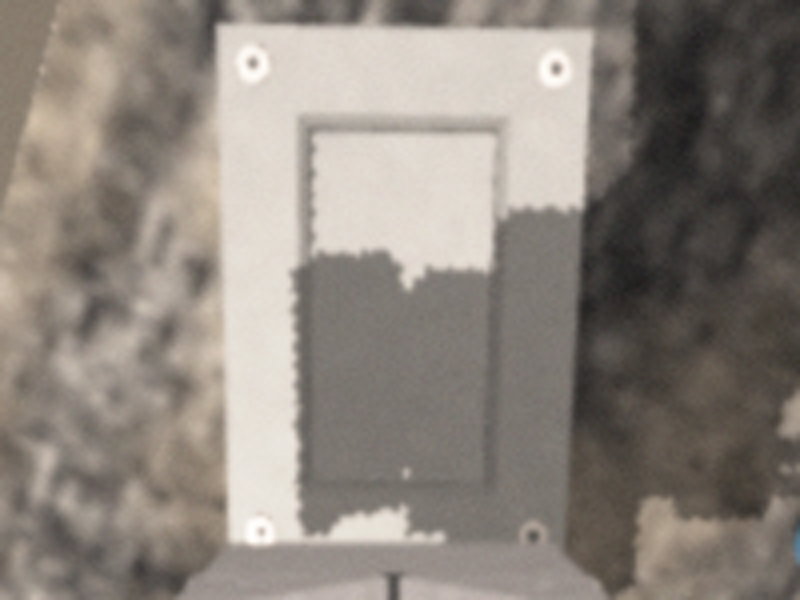

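Crop shows the pocket clearly: screws at (252,64), (556,68), (259,531), (533,536), and pocket floor corners at (314,130), (497,132), (311,484), (490,484). The held block's end face edge is at row 545.

```bash
python3 - <<'E'
from h import *
c=np.load("c.npy",allow_pickle=True).item();s=arm.observe();Rm=R.from_rotvec(s["ee_rot"]).as_matrix();p=s["position"]
f=lambda q,z:ray("wrist",(30+q[1]/4,220+q[0]/4),z,c)
for nm,z,P in(("screw",.014,[(252,64),(556,68),(259,531),(533,536)]),("floor",.004,[(314,130),(497,132),(311,484),(490,484)]),("outer",.012,[(217,25),(593,29)]),("mouth",.012,[(298,116),(508,118)])):
  W=np.array([f(q,z) for q in P]);T=(W-p)@Rm
  print(nm,T[:,:2].round(4).tolist(),"mean",T.mean(0).round(4),W.mean(0).round(4))
for q,d in(((392,572),.161),((390,545),.191),((392,574),.161)):
  print("blk",(Rm.T@(f(q,p[2]-d)-p)).round(4))
print(Rm.round(4).tolist())
E
```

```text
screw [[0.1539, -0.0389], [0.1529, 0.0455], [0.0241, -0.0411], [0.0226, 0.0435]] mean [0.0884 0.0022 0.3685] [0.5019 0.3674 0.014 ]
floor [[0.139, -0.0227], [0.1385, 0.0304], [0.0375, -0.0255], [0.0375, 0.0307]] mean [0.0881 0.0032 0.3785] [0.5018 0.3684 0.004 ]
outer [[0.1641, -0.0485], [0.1631, 0.0556]] mean [0.1636 0.0036 0.3702] [0.4313 0.3416 0.012 ]
mouth [[0.1411, -0.0266], [0.1406, 0.0327]] mean [0.1409 0.0031 0.3703] [0.4526 0.3493 0.012 ]
blk [ 4.750e-02 -1.000e-04  1.608e-01]
blk [ 0.0464 -0.0004  0.1908]
blk [ 4.720e-02 -1.000e-04  1.608e-01]
[[-0.9334, -0.3589, 0.0031], [-0.3589, 0.9334, 0.0024], [-0.0037, 0.0011, -1.0]]
```

```bash
python3 -m inch '0.03 0.001 0 0 0.045;0.06 0.002 0 0.01 0.045;0.089 0.0025 0 0.014 0.045;0.089 0.0025 0.04 0.014 0.045;0.089 0.0025 0.08 0.014 0.045' && python3 -m inch '0 0 0.03 0 0.045;0 0 0.06 0 0.045;0 0 0.076 0 0.045;0 0 0.076 0 0.045;0 0 0.076 0 0.045' && python3 -c "
from h import *
s=arm.observe();Rm=R.from_rotvec(s['ee_rot']).as_matrix();p=s['position'];print(p,Rm.round(4).tolist(),(Rm.T@(np.r_[.5018,.3678,.004]-p)).round(4))"
```

```text
clock: 11.65
position: [0.4996, 0.367, 0.3025]
ee_rot: [-0.552, 3.087, 0.006]
force: [1.1, -0.1, -4.4]
width: 0.539
gripper_force: 50.0
clock: 12.15
position: [0.5002, 0.3667, 0.2255]
ee_rot: [-0.551, 3.091, 0.001]
force: [-0.1, -0.9, -3.9]
width: 0.54
gripper_force: 50.0
[0.50016768 0.36667625 0.2254915 ] [[-0.9383, -0.3458, 0.0013], [-0.3458, 0.9383, 0.001], [-0.0016, 0.0005, -1.0]] [-0.0016  0.0004  0.2215]
```

```bash
python3 -m inch '-0.0005 0.0005 0.008 0 0.045;-0.0005 0.0005 0.014 0 0.045;-0.0005 0.0005 0.019 0 0.045;-0.0005 0.0005 0.023 0 0.045;-0.0005 0.0005 0.023 0 0.045' && python3 -m inch '0 0 0.002 0 0.045;0 0 0.004 0 0.045;0 0 0.006 0 0.045;0 0 0.007 0 0.045;0 0 0.007 0 0.045'
```

```text
clock: 12.65
position: [0.4996, 0.3668, 0.2006]
ee_rot: [0.552, -3.092, 0.001]
force: [-0.4, 0.5, -4.5]
width: 0.542
gripper_force: 50.0
clock: 13.15
position: [0.4999, 0.367, 0.1943]
ee_rot: [-0.552, 3.093, 0.0]
force: [0.3, 0.7, -4.8]
width: 0.538
gripper_force: 50.0
```

```bash
python3 -m inch '0 0 0.001 0 0.045;0 0 0.002 0 0.045;0 0 0.002 0 0.045' && python3 -m inch '0 0 0 0 0.06;0 0 0 0 0.075;0 0 0 0 0.0918;0 0 0 0 0.0918;0 0 0 0 0.0918' && python3 -m inch '0 0 -0.03 0 0.0918;0 0 -0.07 0 0.0918;0 0 -0.12 0 0.0918;0 0 -0.17 0 0.0918;0 0 -0.17 0 0.0918' && python3 - <<'E'
from h import *
s=arm.observe();im=arm.get_image("wrist");c=arm.get_calibration("wrist");np.save("c.npy",c,allow_pickle=True)
cv2.imwrite("pics/w5.png",cv2.resize(im[90:270,210:430,::-1],None,fx=3.5,fy=3.3,interpolation=cv2.INTER_CUBIC));print(s["position"],s["ee_rot"])
E
```

```text
clock: 13.45
position: [0.5004, 0.3673, 0.1942]
ee_rot: [-0.551, 3.091, 0.002]
force: [-3.0, -1.4, 13.9]
width: 0.539
gripper_force: 50.0
clock: 13.95
position: [0.4998, 0.367, 0.1921]
ee_rot: [0.552, -3.093, 0.0]
force: [-0.0, 1.4, -0.0]
width: 0.926
gripper_force: 0.0
clock: 14.45
position: [0.5017, 0.3676, 0.3696]
ee_rot: [-0.549, 3.083, 0.009]
force: [1.4, 0.4, 0.7]
width: 0.999
gripper_force: 0.0
[0.50170615 0.36760304 0.36958972] [-0.54939596  3.08305156  0.0092219 ]
```

View pics/w5.png

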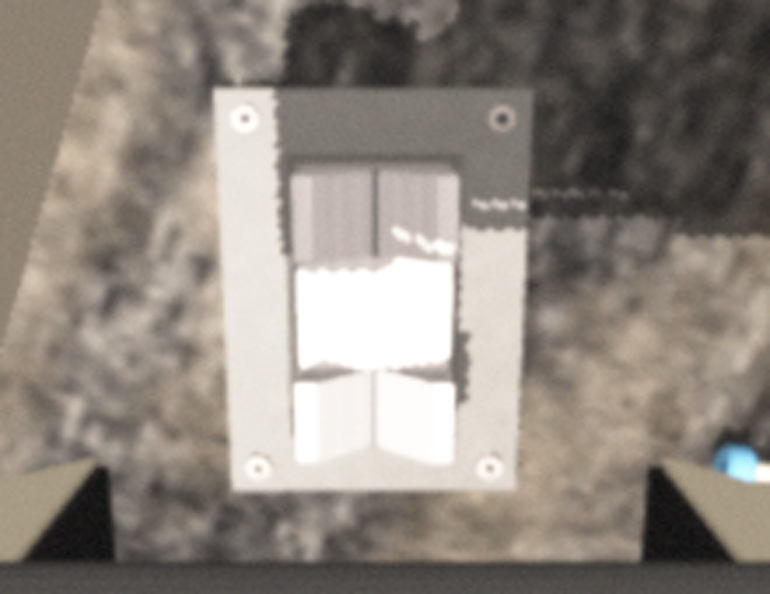

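The block is seated in the pocket, square and released. Next: rise, turn and travel to the barrel.

```bash
python3 -m inch '0 0 -0.05 0 0.0918;0 0 -0.1 0 0.0918;0 0 -0.15 0 0.0918;0 0 -0.2 0 0.0918;0 0 -0.23 0 0.0918' && python3 -m inch '0 0 0 0.149 0.0918;0 0 0 0.298 0.0918;0 0 0 0.447 0.0918;0 0 0 0.596 0.0918;0 0 0 0.745 0.0918' && python3 -m inch '0 0 0 0.149 0.0918;0 0 0 0.298 0.0918;0 0 0 0.447 0.0918;0 0 0 0.596 0.0918;0 0 0 0.745 0.0918' && python3 -m inch '0 0 0 0.149 0.0918;0 0 0 0.298 0.0918;0 0 0 0.447 0.0918;0 0 0 0.596 0.0918;0 0 0 0.745 0.0918' && python3 -m inch '0 0 0 0.149 0.0918;0 0 0 0.298 0.0918;0 0 0 0.447 0.0918;0 0 0 0.596 0.0918;0 0 0 0.635 0.0918' && python3 -c "
from h import *
s=arm.observe();print(s['joints'].round(3),R.from_rotvec(s['ee_rot']).as_matrix().round(3).tolist(),s['position'])"
```

```text
clock: 15.0
position: [0.4998, 0.3668, 0.5951]
ee_rot: [-0.551, 3.091, 0.002]
force: [0.3, 0.7, 0.0]
width: 1.003
gripper_force: 0.0
clock: 15.5
position: [0.4998, 0.3672, 0.5906]
ee_rot: [-0.621, -3.078, 0.003]
force: [0.2, 0.5, 1.1]
width: 0.999
gripper_force: 0.0
clock: 16.0
position: [0.4998, 0.3673, 0.5906]
ee_rot: [-1.699, -2.642, 0.004]
force: [0.1, -0.4, -0.1]
width: 1.0
gripper_force: 0.0
clock: 16.5
position: [0.4998, 0.3673, 0.5907]
ee_rot: [2.544, 1.842, -0.004]
force: [0.3, -0.2, 0.4]
width: 1.002
gripper_force: 0.0
clock: 17.0
position: [0.4997, 0.3675, 0.5906]
ee_rot: [2.991, 0.957, -0.003]
force: [0.8, 0.2, -0.4]
width: 0.999
gripper_force: 0.0
[-1.325  0.456  1.011  1.306 -0.381  1.582 -1.318] [[0.814, 0.58, -0.002], [0.58, -0.814, -0.002], [-0.002, 0.001, -1.0]] [0.49969974 0.36745485 0.59059972]
```

```bash
python3 -m inch '-0.025 0.02 0 0 0.0918;-0.055 0.05 0 0 0.0918;-0.08 0.075 0 0 0.0918;-0.11 0.105 0 0 0.0918;-0.136 0.128 0 0 0.0918' && python3 -m inch '-0.03 0.028 0 0 0.0918;-0.06 0.056 0 0 0.0918;-0.09 0.084 0 0 0.0918;-0.115 0.106 0 0 0.0918;-0.136 0.128 0 0 0.0918' && python3 -m inch '-0.02 0.035 0 0 0.0918;-0.042 0.075 0 0 0.0918;-0.065 0.115 0 0 0.0918;-0.087 0.155 0 0 0.0918;-0.109 0.193 0 0 0.0918' && python3 -c "
from h import *
s=arm.observe();print(s['joints'].round(3),R.from_rotvec(s['ee_rot']).as_matrix().round(3).tolist(),s['position'])"
```

```text
clock: 17.5
position: [0.464, 0.1815, 0.591]
ee_rot: [2.989, 0.963, -0.003]
force: [-0.8, -0.3, 1.4]
width: 1.0
gripper_force: 0.0
clock: 18.0
position: [0.4281, -0.0015, 0.5913]
ee_rot: [-2.989, -0.965, 0.002]
force: [0.2, 0.0, 0.4]
width: 0.999
gripper_force: 0.0
clock: 18.5
position: [0.4319, -0.2076, 0.5969]
ee_rot: [2.969, 0.967, 0.022]
force: [1.5, 0.9, 0.1]
width: 1.002
gripper_force: 0.0
[-1.425 -0.436  1.316  1.64   0.437  1.597 -1.055] [[0.808, 0.589, 0.019], [0.589, -0.808, -0.014], [0.007, 0.022, -1.0]] [ 0.43189271 -0.20761658  0.59691743]
```

```bash
cat > j.py <<'E'
from h import *
s=arm.observe();Rm=R.from_rotvec(s['ee_rot']).as_matrix();print('J',s['joints'].round(2),'P',s['position'].round(4),'y',np.degrees(np.arctan2(Rm[1,1],Rm[0,1])).round(2),'tz',Rm[:,2].round(4))
E
python3 -m inch '0 0 0 -0.1 0.0918;0 0 0 -0.2 0.0918;0 0 0 -0.3 0.0918;0 0 0 -0.45 0.0918;0 0 0 -0.6 0.0918'; python3 j.py
```

```text
clock: 19.0
position: [0.4309, -0.2089, 0.5959]
ee_rot: [2.55, 1.804, 0.014]
force: [-0.7, 0.8, 0.7]
width: 0.999
gripper_force: 0.0
J [-1.42 -0.44  1.32  1.64  0.43  1.6  -0.45] P [ 0.4309 -0.2089  0.5959] y -19.45 tz [ 0.0176 -0.0096 -0.9998]
```

```bash
python3 -m inch '-0.03 0.02 0.01 0 0.0918;-0.06 0.04 0.02 0 0.0918;-0.09 0.06 0.03 0 0.0918;-0.12 0.075 0.04 0 0.0918;-0.14 0.09 0.05 0 0.0918'; python3 j.py
```

```text
clock: 19.5
position: [0.3858, -0.2892, 0.5766]
ee_rot: [2.526, 1.773, 0.033]
force: [-0.5, 0.2, 0.6]
width: 1.001
gripper_force: 0.0
J [-1.21 -0.44  1.32  1.69  0.45  1.52 -0.27] P [ 0.3858 -0.2892  0.5766] y -19.83 tz [ 0.0492 -0.0329 -0.9982]
```

```bash
python3 -m inch '-0.02 0.03 0.03 0 0.0918;-0.04 0.06 0.06 0 0.0918;-0.06 0.09 0.09 0 0.0918;-0.064 0.118 0.1 0 0.0918;-0.064 0.118 0.1 0 0.0918'; python3 j.py;  python3 -m inch '0 0 0 0 0.0918;0 0 0 0 0.0918;0 0 0 0 0.0918;0 0 0 0 0.0918'; python3 j.py
```

```text
clock: 20.0
position: [0.3696, -0.3004, 0.5319]
ee_rot: [2.494, 1.752, 0.05]
force: [0.4, -0.1, -0.0]
width: 0.998
gripper_force: 0.0
J [-1.14 -0.44  1.32  1.81  0.47  1.37 -0.25] P [ 0.3696 -0.3004  0.5319] y -19.75 tz [ 0.0801 -0.0575 -0.9951]
clock: 20.4
position: [0.3699, -0.3006, 0.5323]
ee_rot: [2.494, 1.752, 0.05]
force: [0.3, -0.3, 0.0]
width: 1.002
gripper_force: 0.0
J [-1.14 -0.44  1.32  1.81  0.48  1.38 -0.25] P [ 0.3699 -0.3006  0.5323] y -19.75 tz [ 0.0809 -0.0577 -0.9951]
```

```bash
python3 -m inch '-0.01 0.03 -0.01 0 0.0918;-0.02 0.06 -0.02 0 0.0918;-0.03 0.09 -0.03 0 0.0918;-0.04 0.12 -0.03 0 0.0918;-0.04 0.12 -0.03 0 0.0918'; python3 j.py
```

```text
clock: 20.9
position: [0.3889, -0.3142, 0.5892]
ee_rot: [2.462, 1.729, 0.066]
force: [-1.6, 0.0, -0.4]
width: 1.002
gripper_force: 0.0
J [-1.18 -0.44  1.32  1.66  0.49  1.47 -0.23] P [ 0.3889 -0.3142  0.5892] y -19.69 tz [ 0.1117 -0.0826 -0.9903]
```

```bash
python3 -m inch '0.03 -0.006 -0.01 0 0.0918;0.06 -0.012 -0.02 0 0.0918;0.09 -0.018 -0.02 0 0.0918;0.12 -0.024 -0.03 0 0.0918;0.15 -0.032 -0.03 0 0.0918'; python3 j.py; python3 -m inch '0.03 -0.006 0 0 0.0918;0.06 -0.012 0 0 0.0918;0.09 -0.018 0 0 0.0918;0.12 -0.024 0 0 0.0918;0.15 -0.032 0 0 0.0918'; python3 j.py
```

```text
clock: 21.4
position: [0.4069, -0.1588, 0.6085]
ee_rot: [2.462, 1.729, 0.066]
force: [-0.6, 0.8, 0.2]
width: 1.002
gripper_force: 0.0
J [-1.11 -0.3   1.04  1.73  0.35  1.46 -0.44] P [ 0.4069 -0.1588  0.6085] y -19.69 tz [ 0.1112 -0.0829 -0.9903]
clock: 21.9
position: [0.4281, -0.0075, 0.5974]
ee_rot: [2.463, 1.729, 0.064]
force: [0.5, -0.5, 0.3]
width: 0.999
gripper_force: 0.0
J [-1.16 -0.17  0.88  1.76  0.25  1.42 -0.66] P [ 0.4281 -0.0075  0.5974] y -19.7 tz [ 0.1103 -0.0831 -0.9904]
```

```bash
cat >> j.py <<'E'
import sys
if len(sys.argv)>3:
    print('shift',(Rm.T@(np.array(sys.argv[1:4],float)-s['position'])).round(4))
E
python3 j.py .56 0 .72; python3 -m inch '0 0 -0.05 0 0.0918;0.01 0.03 -0.08 0 0.0918;0.02 0.06 -0.1 0 0.0918;0.03 0.09 -0.11 0 0.0918;0.035 0.13 -0.11 0 0.0918'; python3 j.py .56 -.3 .7
```

```text
J [-1.16 -0.17  0.88  1.76  0.25  1.42 -0.66] P [ 0.4281 -0.0075  0.5974] y -19.7 tz [ 0.1103 -0.0831 -0.9904]
shift [ 0.0472  0.1368 -0.1075]
clock: 22.4
position: [0.5483, -0.0066, 0.7238]
ee_rot: [2.456, 1.736, 0.069]
force: [-1.6, 1.2, 2.1]
width: 0.997
gripper_force: 0.0
J [-0.92  0.27  1.17  1.21 -0.2   1.68 -0.15] P [ 0.5483 -0.0066  0.7238] y -19.34 tz [ 0.1138 -0.082  -0.9901]
shift [-0.2712  0.1041  0.049 ]
```

```bash
python3 -m inch '-0.03 0.012 0 0 0.0918;-0.06 0.024 0 0 0.0918;-0.09 0.036 0 0 0.0918;-0.12 0.048 0 0 0.0918;-0.15 0.058 0.01 0 0.0918'; python3 j.py .56 -.3 .7
```

```text
clock: 22.9
position: [0.5506, -0.1718, 0.7266]
ee_rot: [2.463, 1.728, 0.066]
force: [0.7, -0.1, 0.1]
width: 0.997
gripper_force: 0.0
J [-0.51  0.34  1.13  1.14 -0.3   1.7   0.17] P [ 0.5506 -0.1718  0.7266] y -19.72 tz [ 0.1113 -0.0831 -0.9903]
shift [-0.1161  0.0481  0.038 ]
```

```bash
python3 -m inch '-0.03 0.012 0 0 0.0918;-0.06 0.024 0.01 0 0.0918;-0.09 0.036 0.02 0 0.0918;-0.12 0.045 0.03 0 0.0918;-0.15 0.05 0.04 0 0.0918'; python3 j.py .5 -.43 .5; python3 -m inch '-0.02 0 0.02 0 0.0918;-0.04 0.01 0.05 0 0.0918;-0.06 0.01 0.09 0 0.0918;-0.08 0.01 0.13 0 0.0918;-0.09 0.01 0.17 0 0.0918'; python3 j.py .48 -.44 .4
```

```text
clock: 23.4
position: [0.5507, -0.3326, 0.698]
ee_rot: [2.464, 1.73, 0.065]
force: [0.6, 0.5, 0.1]
width: 0.997
gripper_force: 0.0
J [-0.1   0.47  1.06  1.04 -0.44  1.7   0.45] P [ 0.5507 -0.3326  0.698 ] y -19.72 tz [ 0.1097 -0.0817 -0.9906]
shift [-0.1009 -0.0407  0.1985]
clock: 23.9
position: [0.5464, -0.4349, 0.5338]
ee_rot: [2.466, 1.726, 0.064]
force: [0.3, -0.4, -0.2]
width: 0.997
gripper_force: 0.0
J [ 0.05  0.58  0.99  1.28 -0.53  1.39  0.65] P [ 0.5464 -0.4349  0.5338] y -19.87 tz [ 0.1097 -0.0827 -0.9905]
shift [-0.0223 -0.0777  0.1257]
```

```bash
python3 j.py .442 -.411 .4;  python3 -m inch '0 -0.03 0.03 0.12 0.0918;-0.005 -0.06 0.06 0.24 0.0918;-0.01 -0.09 0.09 0.36 0.0918;-0.01 -0.11 0.11 0.48 0.0918;-0.01 -0.12 0.12 0.59 0.0918' ; python3 j.py .442 -.411 .36
```

```text
J [ 0.05  0.58  0.99  1.28 -0.53  1.39  0.65] P [ 0.5464 -0.4349  0.5338] y -19.87 tz [ 0.1097 -0.0827 -0.9905]
shift [-0.0081 -0.1229  0.1191]
clock: 24.4
position: [0.4434, -0.4113, 0.399]
ee_rot: [2.882, 0.934, 0.119]
force: [0.2, 1.0, 0.7]
width: 1.003
gripper_force: 0.0
J [-0.07  0.57  1.14  1.75 -0.64  1.07  0.32] P [ 0.4434 -0.4113  0.399 ] y -54.23 tz [ 0.1082 -0.0796 -0.9909]
shift [-0.0025 -0.006   0.0385]
```

```bash
python3 -m inch '0 0 0.02 0 0.0918;0 0 0.04 0 0.0918;0 0 0.04 0 0.0918;0 0 0.04 0 0.0918;0 0 0.04 0 0.0918' ; python3 - <<'E'
from h import *
s=arm.observe();im=arm.get_image("wrist");c=arm.get_calibration("wrist");np.save("c.npy",c,allow_pickle=True)
cv2.imwrite("pics/w6.png",cv2.resize(im[90:270,210:430,::-1],None,fx=3.5,fy=3.3,interpolation=cv2.INTER_CUBIC))
Rm=R.from_rotvec(s["ee_rot"]).as_matrix();p=s["position"];print(p,Rm.round(4).tolist())
for d in arm.place_of("wrist","lens_barrel")[:2]:print(d["conf"],d["point"],ray("wrist",d["point"],.015))
for d in arm.silhouettes("wrist","lens_barrel")[:2]:
  r=d["region"];print(d["conf"],d["point"],axis("wrist",r,.018),cv2.minAreaRect(np.argwhere(r)[:,::-1].astype(np.float32)))
E
```

```text
clock: 24.9
position: [0.4499, -0.416, 0.363]
ee_rot: [2.874, 0.942, 0.122]
force: [-0.1, -0.4, 0.6]
width: 1.001
gripper_force: 0.0
[ 0.44991422 -0.41600774  0.36304189] [[0.8037, 0.5845, 0.1118], [0.5937, -0.8004, -0.0834], [0.0407, 0.1334, -0.9902]]
0.95 [187.8, 312.5] [ 0.48249897 -0.44320658  0.015     ]
0.73 [189.6, 309.7] ((0.4798, -0.4403), (0.1158, 0.0299), 35.1) ((309.3310241699219, 186.94322204589844), (25.462324142456055, 96.1484603881836), 1.2188751697540283)
```

View pics/w6.png

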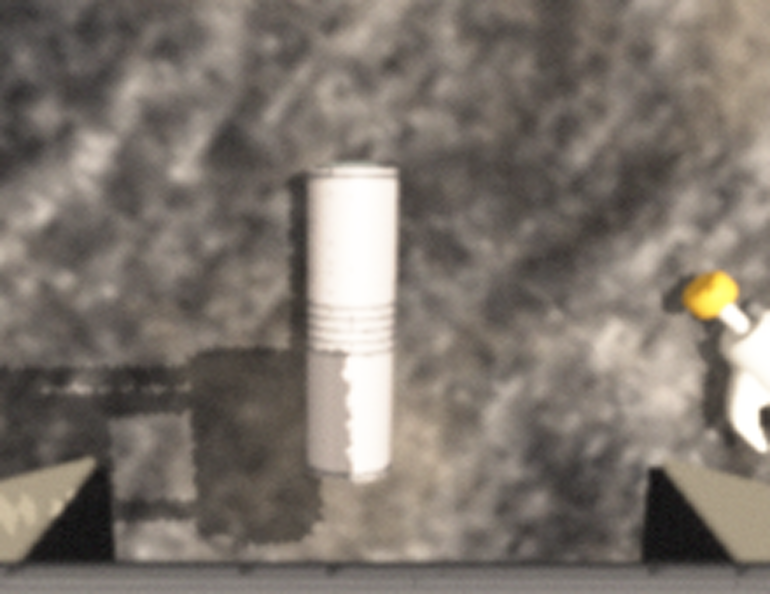

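Barrel shows at crop cols 306–398, rows 165–478, with its rings centred at (351,328), almost parallel to the tool's x axis.

```bash
python3 - <<'E'
from h import *
c=np.load("c.npy",allow_pickle=True).item();s=arm.observe();Rm=R.from_rotvec(s["ee_rot"]).as_matrix();p=s["position"];print(p)
f=lambda q,z:ray("wrist",(90+q[1]/3.3,210+q[0]/3.5),z,c)
for q,z in(((351,328),.028),((351,328),.018),((353,175),.018),((349,465),.018)):
  w=f(q,z);print(q,w.round(4),(Rm.T@(w-p)).round(4))
g=np.array([.481,-.4415,.017]); print("grasp TCP",g-.159*Rm[:,2],"shift",(Rm.T@(g-p)).round(4)-[0,0,.159])
E
```

```text
[ 0.4500143  -0.41588176  0.36304216]
(351, 328) [ 0.4805 -0.4396  0.028 ] [-0.0034 -0.008   0.3372]
(351, 328) [ 0.4796 -0.4416  0.018 ] [-0.0057 -0.0082  0.3471]
(353, 175) [ 0.5238 -0.4106  0.018 ] [ 0.0482 -0.0072  0.3495]
(349, 465) [ 0.4371 -0.4714  0.018 ] [-0.0576 -0.0092  0.3448]
grasp TCP [ 0.46314448 -0.42825578  0.17443815] shift [-0.0046 -0.0076  0.1893]
```

```bash
python3 -m inch '-0.002 -0.004 0.03 0.01 0.06;-0.005 -0.0085 0.07 0.019 0.047;-0.005 -0.0085 0.11 0.019 0.047;-0.005 -0.0085 0.13 0.019 0.047;-0.005 -0.0085 0.13 0.019 0.047' 30; python3 -m inch '0 0 0 0 0.047;0 0 0 0 0.047'; python3 j.py .4612 -.4268 .1837
```

```text
clock: 25.55
position: [0.4552, -0.4218, 0.2299]
ee_rot: [2.888, 0.917, 0.12]
force: [-0.1, 0.4, -0.5]
width: 0.614
gripper_force: 0.0
clock: 25.75
position: [0.4556, -0.4232, 0.2339]
ee_rot: [2.882, 0.915, 0.125]
force: [-0.2, -0.6, 0.5]
width: 0.516
gripper_force: 0.0
J [ 0.08  0.75  0.91  1.87 -0.89  0.8   0.5 ] P [ 0.4556 -0.4232  0.2339] y -54.95 tz [ 0.1131 -0.0843 -0.99  ]
shift [ 0.0003 -0.0006  0.0506]
```

```bash
python3 -m inch '0 0 0.02 0 0.047;0 0 0.035 0 0.047;0 0 0.045 0 0.047;0 0 0.047 0 0.047;0 0 0.047 0 0.047'; python3 j.py .4612 -.4268 .1837
```

```text
clock: 26.25
position: [0.4606, -0.4266, 0.1856]
ee_rot: [2.885, 0.916, 0.123]
force: [0.8, -0.5, -0.8]
width: 0.515
gripper_force: 0.0
J [ 0.13  0.81  0.84  1.88 -0.96  0.74  0.55] P [ 0.4606 -0.4266  0.1856] y -54.95 tz [ 0.111  -0.0825 -0.9904]
shift [0.0003 0.0003 0.002 ]
```

```bash
python3 -m inch '0 0 0.0015 0 0.047;0 0 0.0015 0 0.02;0 0 0.0015 0 0.02;0 0 0.0015 0 0.02;0 0 0.0015 0 0.02' 30; python3 -m inch '0 0 0 0 0.02;0 0 0 0 0.02;0 0 -0.01 0 0.02;0 0 -0.03 0 0.02;0 0 -0.05 0 0.02'; python3 j.py
```

```text
clock: 26.75
position: [0.4609, -0.4266, 0.1843]
ee_rot: [2.884, 0.916, 0.124]
force: [-0.3, -0.4, 1.2]
width: 0.319
gripper_force: 30.0
clock: 27.25
position: [0.4549, -0.4222, 0.2342]
ee_rot: [2.886, 0.916, 0.122]
force: [0.7, -0.0, -1.7]
width: 0.314
gripper_force: 30.0
J [ 0.08  0.75  0.91  1.87 -0.88  0.81  0.49] P [ 0.4549 -0.4222  0.2342] y -54.95 tz [ 0.1102 -0.0819 -0.9905]
```

```bash
python3 -m inch '0 0 -0.04 0 0.02;0 0 -0.08 0 0.02;0 0 -0.12 0 0.02;0 0 -0.16 0 0.02;0 0 -0.2 0 0.02' 40; python3 - <<'E'
from h import *
s=arm.observe();Rm=R.from_rotvec(s['ee_rot']).as_matrix();a=s['position'];print(a,s['joints'].round(2))
for w in((.55,-.33,.68),(.55,-.165,.7),(.55,0,.7),(.54,.16,.68),(.49,.37,.6)):
    w=np.array(w);print(w,(Rm.T@(w-a)).round(3),np.linalg.norm(w-a).round(3));a=w
E
```

```text
clock: 27.75
position: [0.4321, -0.4056, 0.4335]
ee_rot: [2.886, 0.915, 0.123]
force: [1.4, -0.2, -1.3]
width: 0.316
gripper_force: 40.0
[ 0.43213528 -0.40558748  0.43349239] [-0.11  0.52  1.19  1.74 -0.59  1.12  0.28]
[ 0.55 -0.33  0.68] [ 0.15   0.038 -0.237] 0.283
[ 0.55  -0.165  0.7  ] [ 0.096 -0.131 -0.033] 0.166
[0.55 0.   0.7 ] [ 0.095 -0.134 -0.014] 0.165
[0.54 0.16 0.68] [ 0.083 -0.138  0.006] 0.162
[0.49 0.37 0.6 ] [ 0.077 -0.209  0.056] 0.23
```

```bash
python3 -m inch '0.035 0.01 -0.04 0 0.02;0.07 0.02 -0.08 0 0.02;0.1 0.025 -0.12 0 0.02;0.125 0.03 -0.16 0 0.02;0.14 0.035 -0.2 0 0.02' && python3 j.py && python3 -m inch '0.02 -0.02 -0.02 0 0.02;0.04 -0.045 -0.04 0 0.02;0.06 -0.075 -0.06 0 0.02;0.08 -0.105 -0.065 0 0.02;0.106 -0.131 -0.07 0 0.02' && python3 j.py
```

```text
clock: 28.25
position: [0.546, -0.3345, 0.6418]
ee_rot: [2.885, 0.919, 0.122]
force: [1.9, -0.1, -1.5]
width: 0.315
gripper_force: 40.0
J [-0.21  0.51  1.23  1.21 -0.52  1.59 -0.06] P [ 0.546  -0.3345  0.6418] y -54.83 tz [ 0.1105 -0.0815 -0.9905]
clock: 28.75
position: [0.547, -0.1633, 0.698]
ee_rot: [2.886, 0.912, 0.124]
force: [0.2, -0.4, -2.0]
width: 0.316
gripper_force: 40.0
J [-0.63  0.36  1.27  1.24 -0.34  1.64 -0.41] P [ 0.547  -0.1633  0.698 ] y -55.1 tz [ 0.1117 -0.0822 -0.9903]
```

```bash
python3 -m inch '0.019 -0.027 -0.003 0 0.02;0.038 -0.054 -0.006 0 0.02;0.057 -0.08 -0.009 0 0.02;0.076 -0.107 -0.012 0 0.02;0.095 -0.134 -0.014 0 0.02' && python3 j.py .49 .37 .6 && python3 -m inch '0.019 -0.027 0 0 0.02;0.038 -0.054 0 0 0.02;0.057 -0.08 0 0 0.02;0.07 -0.107 0 0 0.02;0.083 -0.138 0.006 0 0.02' && python3 j.py .49 .37 .6
```

```text
clock: 29.25
position: [0.5474, 0.0021, 0.6977]
ee_rot: [2.886, 0.914, 0.123]
force: [0.0, -0.0, -0.9]
width: 0.315
gripper_force: 40.0
J [-1.01  0.3   1.28  1.29 -0.23  1.63 -0.75] P [0.5474 0.0021 0.6977] y -55.01 tz [ 0.1109 -0.0821 -0.9904]
shift [ 0.1615 -0.3443  0.0602]
clock: 29.75
position: [0.5374, 0.161, 0.6774]
ee_rot: [2.885, 0.913, 0.124]
force: [0.8, -0.4, -1.6]
width: 0.315
gripper_force: 40.0
J [-1.25  0.35  1.27  1.3  -0.25  1.62 -1.  ] P [0.5374 0.161  0.6774] y -55.06 tz [ 0.1117 -0.0829 -0.9903]
shift [ 0.0785 -0.2069  0.054 ]
```

```bash
python3 j.py .4824 .3816 .58; python3 -m inch '0.016 -0.042 0.01 0.06 0.02;0.032 -0.084 0.02 0.12 0.02;0.048 -0.126 0.03 0.18 0.02;0.064 -0.168 0.05 0.23 0.02;0.075 -0.205 0.07 0.259 0.02' && python3 j.py .4824 .3816 .4
```

```text
J [-1.25  0.35  1.27  1.3  -0.25  1.62 -1.  ] P [0.5374 0.161  0.6774] y -55.06 tz [ 0.1117 -0.0829 -0.9903]
shift [ 0.0781 -0.2233  0.072 ]
clock: 30.25
position: [0.4889, 0.367, 0.5831]
ee_rot: [2.99, 0.536, 0.145]
force: [-0.2, 1.1, -1.2]
width: 0.319
gripper_force: 40.0
J [-1.51  0.52  1.26  1.38 -0.38  1.51 -1.51] P [0.4889 0.367  0.5831] y -69.94 tz [ 0.1113 -0.0822 -0.9904]
shift [-0.0149 -0.0371  0.1794]
```

```bash
python3 -m inch '-0.004 -0.01 0.045 0 0.02;-0.008 -0.02 0.09 0 0.02;-0.012 -0.03 0.135 0 0.02;-0.015 -0.037 0.18 0 0.02;-0.015 -0.037 0.18 0 0.02' && python3 -m inch '-0.002 -0.006 0.04 0 0.02;-0.003 -0.012 0.08 0 0.02;-0.003 -0.016 0.11 0 0.02;-0.003 -0.016 0.11 0 0.02;-0.003 -0.016 0.11 0 0.02' && python3 j.py .4824 .3816 .2238; python3 - <<'E'
from h import *
im=arm.get_image("wrist");c=arm.get_calibration("wrist");np.save("c.npy",c,allow_pickle=True)
cv2.imwrite("pics/w7.png",cv2.resize(im[80:280,200:440,::-1],None,fx=3,fy=3,interpolation=cv2.INTER_CUBIC))
E
```

```text
clock: 30.75
position: [0.4808, 0.3793, 0.395]
ee_rot: [2.985, 0.538, 0.131]
force: [-0.7, -0.5, -0.8]
width: 0.315
gripper_force: 40.0
clock: 31.25
position: [0.4884, 0.384, 0.2916]
ee_rot: [2.989, 0.537, 0.148]
force: [1.7, -0.7, -1.2]
width: 0.312
gripper_force: 40.0
J [-1.43  0.75  1.04  1.78 -0.62  0.96 -1.39] P [0.4884 0.384  0.2916] y -69.9 tz [ 0.113  -0.0819 -0.9902]
shift [-0.0117 -0.0076  0.0667]
```

View pics/w7.png

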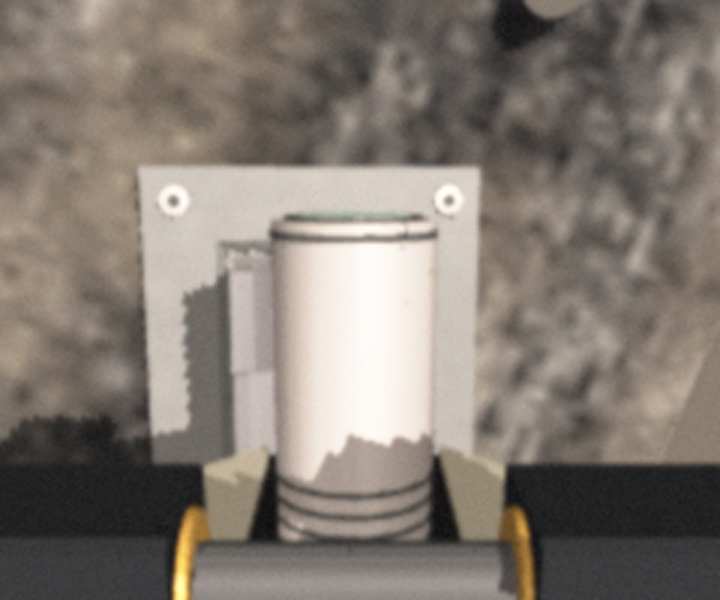

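Barrel is held square with its far end at (354,215) and rings near (353,510). Plate screws are at (173,200) and (449,199), and the block's left saddle edge shows. I'll work out the final shift from these.

```bash
python3 - <<'E'
from h import *
c=np.load("c.npy",allow_pickle=True).item();s=arm.observe();Rm=R.from_rotvec(s["ee_rot"]).as_matrix();p=s["position"];print(p)
f=lambda q,z:ray("wrist",(80+q[1]/3,200+q[0]/3),z,c)
a,b=f((173,200),.014),f((449,199),.014);print("screws",a.round(4),b.round(4))
m=(a+b)/2;v=(b-a)[:2];ang=np.degrees(np.arctan2(v[1],v[0]));print("dist",np.linalg.norm(v),"y ang",ang)
# screws are at tool +x end; plate x axis towards them
u=np.array([-v[1],v[0]])/np.linalg.norm(v); print("plate centre",m[:2]-.065*u,"x ang",np.degrees(np.arctan2(u[1],u[0])))
for q,d in(((354,222),.158),((353,505),.156),((271,235),.1705),((438,235),.1705),((279,480),.1705),((431,480),.1705)):
  # intersect at tool depth d
  o=c["pose"][:3,3];w=f(q,0)-o;t=(d-(Rm.T@(o-p))[2])/(Rm.T@w)[2];print(q,(Rm.T@(o+w*t-p)).round(4))
b0=np.array([np.cos(np.radians(35.05)),np.sin(np.radians(35.05)),0])
rot=R.from_rotvec(Rm[:,2]*.259);print("barrel dir now",rot.apply(b0))
for t in((.5018,.3678),(.5008,.3674)):
  for z in(.055,.075): g=np.r_[t,z]-.1705*Rm[:,2];print("shift",t,z,(Rm.T@(g-p)).round(4))
E
```

```text
[0.48856099 0.38410258 0.29215688]
screws [0.549  0.4293 0.014 ] [0.5784 0.3498 0.014 ]
dist 0.08470278650041901 y ang -69.73275932522704
plate centre [0.50271555 0.36700934] x ang 20.26724067477296
(354, 222) [0.0567 0.0005 0.158 ]
(353, 505) [0.0077 0.0004 0.156 ]
(271, 235) [ 0.0531 -0.0142  0.1705]
(438, 235) [0.0531 0.0155 0.1705]
(279, 480) [ 0.0062 -0.0139  0.1705]
(431, 480) [0.0062 0.0154 0.1705]
barrel dir now [0.93716262 0.34740336 0.03220444]
shift (0.5018, 0.3678) 0.055 [-0.0121 -0.0077  0.0672]
shift (0.5018, 0.3678) 0.075 [-0.0105 -0.0054  0.0474]
shift (0.5008, 0.3674) 0.055 [-0.0131 -0.0077  0.0671]
shift (0.5008, 0.3674) 0.075 [-0.0116 -0.0053  0.0473]
```

```bash
python3 -m inch '-0.004 -0.002 0.015 0 0.02;-0.008 -0.004 0.03 0 0.02;-0.012 -0.006 0.04 0 0.02;-0.012 -0.006 0.047 0 0.02;-0.012 -0.006 0.047 0 0.02' && python3 -m inch '0 0 0 0 0.02;-0.0004 -0.0006 0.005 0 0.02;-0.0008 -0.0012 0.01 0 0.02;-0.0011 -0.0016 0.014 0 0.02;-0.0011 -0.0016 0.014 0 0.02' && python3 j.py .4832 .3815 .2238
```

```text
clock: 31.8
position: [0.479, 0.3813, 0.2398]
ee_rot: [2.988, 0.537, 0.143]
force: [-0.3, 0.6, -1.9]
width: 0.313
gripper_force: 40.0
clock: 32.3
position: [0.4792, 0.3814, 0.2262]
ee_rot: [2.989, 0.537, 0.144]
force: [-0.1, 0.2, -1.5]
width: 0.312
gripper_force: 40.0
J [-1.4   0.81  0.96  1.85 -0.7   0.84 -1.34] P [0.4792 0.3814 0.2262] y -69.87 tz [ 0.1107 -0.0832 -0.9904]
shift [0.0036 0.001  0.0028]
```

```bash
python3 -m inch '0.002 0 0.001 0 0.02;0.002 0 0.002 0 0.02;0.002 0 0.002 0 0.02' 25 && python3 -m inch '0 0 0.001 0 0.02;0 0 0.001 0 0.02'
```

```text
clock: 32.6
position: [0.4818, 0.3821, 0.2253]
ee_rot: [2.989, 0.537, 0.146]
force: [0.1, 0.1, 0.4]
width: 0.317
gripper_force: 25.0
clock: 32.8
position: [0.482, 0.3819, 0.2245]
ee_rot: [2.989, 0.537, 0.147]
force: [0.6, -0.0, 2.6]
width: 0.319
gripper_force: 25.0
```

```bash
python3 -m inch '0 0 0 0 0.045;0 0 0 0 0.065;0 0 0 0 0.065;0 0 0 0 0.065;0 0 0 0 0.065' && python3 -m inch '0 0 -0.02 0 0.065;0 0 -0.05 0 0.065;0 0 -0.09 0 0.065;0 0 -0.12 0 0.065;0 0 -0.12 0 0.065' && python3 -m inch '0 0 0 0 0.09;0 0 0 0 0.09' && python3 - <<'E'
from h import *
im=arm.get_image("wrist");c=arm.get_calibration("wrist");np.save("c.npy",c,allow_pickle=True)
cv2.imwrite("pics/w8.png",cv2.resize(im[80:280,200:440,::-1],None,fx=3,fy=3,interpolation=cv2.INTER_CUBIC))
E
python3 j.py
```

```text
clock: 33.3
position: [0.4814, 0.382, 0.2239]
ee_rot: [2.989, 0.538, 0.145]
force: [-0.9, 0.7, -0.2]
width: 0.69
gripper_force: 0.0
clock: 33.8
position: [0.4691, 0.3925, 0.3468]
ee_rot: [2.992, 0.538, 0.153]
force: [-0.2, 0.3, -0.1]
width: 0.708
gripper_force: 0.0
clock: 34.0
position: [0.4678, 0.3918, 0.3419]
ee_rot: [2.989, 0.537, 0.143]
force: [-0.5, -0.3, -0.5]
width: 0.833
gripper_force: 0.0
J [-1.51  0.69  1.11  1.76 -0.56  1.04 -1.45] P [0.4678 0.3917 0.3417] y -69.87 tz [ 0.1099 -0.0837 -0.9904]
```

View pics/w8.png

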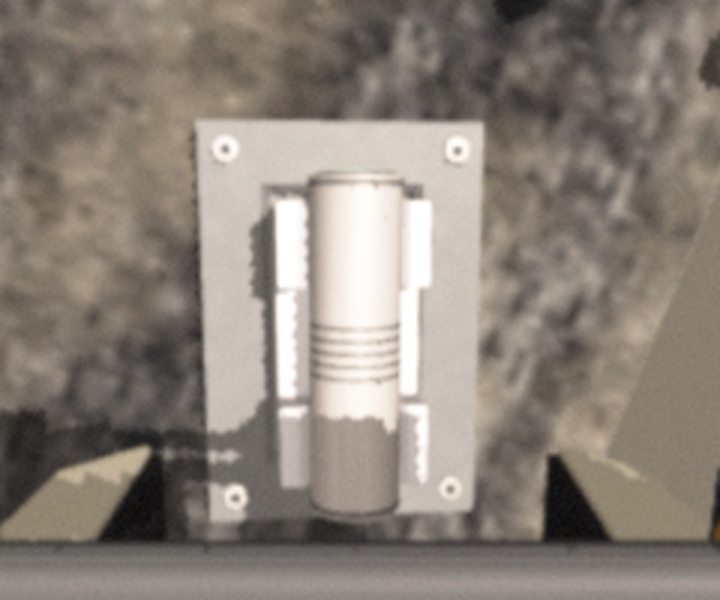

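The barrel lies in the V, with rings (row 352) centred on the gap (290–405). Now I'll close the fingers and press from above.

```bash
python3 -m inch '0 0 0 0 0;0 0 0 0 0;0 0 0 0 0;0 0 0 0 0;0 0 0 0 0' 10 && python3 -m inch '0 0 0 0 0;0 0 0 0 0;0 0 0 0 0;0 0 0 0 0;0 0 0 0 0' && python3 j.py .4824 .3823 .2600
```

```text
clock: 34.55
position: [0.4682, 0.3919, 0.3428]
ee_rot: [2.989, 0.537, 0.145]
force: [-0.9, -0.0, 0.0]
width: 0.543
gripper_force: 0.0
clock: 35.05
position: [0.4682, 0.3919, 0.3429]
ee_rot: [2.989, 0.537, 0.145]
force: [-0.5, 0.7, 0.4]
width: 0.103
gripper_force: 0.0
J [-1.51  0.69  1.11  1.76 -0.56  1.05 -1.45] P [0.4682 0.3919 0.3429] y -69.87 tz [ 0.1113 -0.0826 -0.9903]
shift [0.0036 0.0042 0.0844]
```

```bash
python3 -m inch '0.002 0.002 0.03 0 0;0.0036 0.0042 0.06 0 0;0.0036 0.0042 0.08 0 0;0.0036 0.0042 0.084 0 0;0.0036 0.0042 0.084 0 0' && python3 -m inch '0 0 0 0 0;0 0 0 0 0' && python3 j.py .4824 .3823 .2500
```

```text
clock: 35.55
position: [0.4824, 0.3822, 0.2603]
ee_rot: [2.988, 0.537, 0.144]
force: [0.3, -0.7, 0.3]
width: 0.005
gripper_force: 0.0
clock: 35.75
position: [0.4826, 0.3827, 0.2616]
ee_rot: [2.99, 0.538, 0.147]
force: [-0.3, -0.5, -0.1]
width: 0.004
gripper_force: 0.0
J [-1.42  0.77  1.01  1.82 -0.66  0.9  -1.37] P [0.4826 0.3827 0.2616] y -69.85 tz [ 0.1125 -0.0813 -0.9903]
shift [-0.0012 -0.0011  0.0115]
```

```bash
python3 -m inch '-0.0006 -0.0006 0.006 0 0;-0.0012 -0.0011 0.0105 0 0;-0.0012 -0.0011 0.0115 0 0;-0.0012 -0.0011 0.0115 0 0' && python3 -m inch '0 0 0.001 0 0;0 0 0.001 0 0;0 0 0.001 0 0' && python3 -m inch '0 0 0.001 0 0;0 0 0.001 0 0;0 0 0.001 0 0'
```

```text
clock: 36.15
position: [0.482, 0.3819, 0.2485]
ee_rot: [2.989, 0.537, 0.144]
force: [0.1, 0.5, 0.3]
width: 0.007
gripper_force: 0.0
clock: 36.45
position: [0.4823, 0.3818, 0.2479]
ee_rot: [2.989, 0.537, 0.145]
force: [0.4, -0.3, -0.1]
width: 0.004
gripper_force: 0.0
clock: 36.75
position: [0.4824, 0.3818, 0.2473]
ee_rot: [2.989, 0.537, 0.145]
force: [-1.6, 0.1, 6.3]
width: 0.009
gripper_force: 2.9
```

Contact at 6 N, so I'll increase the push gently.

```bash
python3 -m inch '0 0 0.0005 0 0;0 0 0.0005 0 0;0 0 0.0005 0 0' && python3 -m inch '0 0 0.0003 0 0;0 0 0.0003 0 0;0 0 0.0003 0 0'; python3 j.py
```

```text
clock: 37.05
position: [0.4825, 0.3818, 0.2472]
ee_rot: [2.99, 0.537, 0.145]
force: [-4.0, -0.8, 8.9]
width: 0.003
gripper_force: 4.9
clock: 37.35
position: [0.4827, 0.3817, 0.2471]
ee_rot: [2.99, 0.537, 0.146]
force: [-3.9, -0.3, 10.7]
width: 0.005
gripper_force: 5.8
J [-1.41  0.79  0.99  1.83 -0.68  0.88 -1.36] P [0.4827 0.3817 0.2471] y -69.88 tz [ 0.1118 -0.0815 -0.9904]
```

```bash
python3 -m inch '-0.0003 0 0.0003 0 0;-0.0005 0 0.0005 0 0;-0.0005 0 0.0005 0 0' ; python3 -m inch '0 0 0 0 0;0 0 0 0 0;0 0 0 0 0;0 0 0 0 0;0 0 0 0 0'; python3 j.py; python3 - <<'E'
from h import *
arm.get_image("wrist");arm.get_image("top")
for n,q in(("top","lens_barrel"),("top","v_block"),("top","nest_plate")):
  for d in arm.silhouettes(n,q)[:1]:print(n,q,round(d["conf"],2),axis(n,d["region"],.06 if q=="lens_barrel" else .05 if q=="v_block" else .012))
for k in range(3):print(arm.observe()["force"])
E
```

```text
clock: 37.65
position: [0.4825, 0.3816, 0.247]
ee_rot: [2.99, 0.537, 0.147]
force: [-3.6, 0.1, 15.2]
width: 0.007
gripper_force: 7.4
clock: 38.15
position: [0.4825, 0.3816, 0.247]
ee_rot: [2.99, 0.537, 0.147]
force: [-4.5, -0.6, 15.4]
width: 0.003
gripper_force: 7.4
J [-1.41  0.79  0.99  1.83 -0.68  0.87 -1.36] P [0.4825 0.3816 0.247 ] y -69.88 tz [ 0.1125 -0.081  -0.9903]
top lens_barrel 0.71 ((0.5021, 0.3658), (0.1148, 0.0301), 19.6)
top v_block 0.41 ((0.4943, 0.3488), (0.0795, 0.0531), 1.2)
top nest_plate 0.85 ((0.4995, 0.3671), (0.1506, 0.1058), 20.0)
[-3.70503307  0.26736043 14.75560382]
[-3.70503307  0.26736043 14.75560382]
[-3.70503307  0.26736043 14.75560382]
```

```bash
python3 -c "
from cell import arm
print(arm.sign_off())"
```

```text
the job is handed in; nothing more can be done
None
```

I handed the job in at about 38 s with the V-block seated in the pocket and released, the barrel centred in the V, and the closed fingers pressing it from above at about 15 N; the gripper leaned about 8° while pressing, the bystanders were not touched as far as I could tell, and the hand-in gave no verdict.

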